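# Start the filler cap of the wash unit cleanly

### The arm

A 6-joint arm with a two-finger parallel gripper is mounted at the origin on the work surface. World frame = base frame: x ahead of the robot, y to its left, z up, the work surface at z = 0. Lengths are in m, angles in rad, forces in N, time in s.
With the tool pointing down it reaches from about 0.325 to 0.85 m from the base axis. Payload 15.5 kg.
Tool frame: the origin (TCP) lies at the very end of the fingers, on their centre line; the grasp point (between the pads) lies 19 mm behind it; z points along the fingers, y is the line along which they close (so a half turn about z gives the same grasp; the last joint's range is limited). The gripper opens to 91 mm and grips with 3 to 60 N. Pads are 32 mm wide; open, the fingers measure 118 mm over their backs; the gripper's body (76 mm by 178 mm) begins 60 mm behind the grasp point.
Start: joints at [-1.415, 0.494, 1.345, -0, 1.302, -0.096], TCP at [0.156, -0.605, 0.214] pointing down, gripper open.
Joint ranges: [-2.91, 2.91], [-0.82, 2.16], [0.22, 2.67], [-1.22, 4.37], [0.12, 2.79], [-3.08, 3.08]. Speed limits (rad/s): [1.89, 1.89, 2.57, 3.01, 3.01, 3.01].

### API

Orientations are given as a unit quaternion [x, y, z, w].
In Python, from rig import telemetry, optics, bot gives the robot as it stands.
- The arm moves only by the shell command python3 -m crank 'ROWS' [FORCE]. ROWS is JSON, a list of rows, each a list of 7 numbers: the finger opening in m, from 0 to 0.0912, then the shift along the tool's x, y, z in m, then the turn, a rotation vector about the tool's x, y, z in rad. A call has 1 to 12 rows; each row shifts and turns the commanded pose from where the row before left it, along the tool's axes as they then stand; what a row does not reach is not made up. A row lasts 1/10 s, in which the tool goes at most 50 mm and 8.59 degrees, less where a joint would pass 70% of its speed; a pose out of reach is approached as far as the arm can. A call with a gripper value outside its range is refused whole. The fingers move at their own pace and stop on an object; FORCE is the grip in N (left out, the last holds). Time passes only in rows, so rows that do not move let the fingers close. It gives the time, the measured TCP pose, the force, the opening and the grip force at its end, in the units of the state.
- telemetry.get_state(): the state, without advancing time (a new reading comes with each control period).
- optics.grab_frame(name): name is "scene" or "top" or "wrist"; returns a dict with "pixels" (420x560x3 uint8, red, green, blue), "range_z" (420x560 float32, m along the optical axis (not along the pixel's ray), 0 where there is no reading), "mtx" (3x3 intrinsics, pixels), "R" (3x3) and "t" (3): a world point X has camera coordinates R X + t. Camera axes: x right, y down, z forward; pixel columns grow to the right and rows downward; lengths in m; the calibration is good to about 2 mm. A picture is of the moment at which its call begins.
- bot.job_done(): hands the job in; it is judged then, once.
The state is a dict: "time": time; "q": joint angles; "joint_vel": joint speeds; "tau": joint torques, N m; "tool_pos": TCP position; "ee_rot": TCP orientation; "force": force on the tool from outside, world axes, zero at the start; "wrist_torque": the same for the moment, N m; "grip_width": opening from 0.0 (shut) to 1.0 (fully open); "finger_force": force on a finger pad.
Only numpy, scipy, OpenCV 4.12 (cv2) and the standard library are available. Lean on these libraries where they do the work, as an engineer would, in place of code of your own. Each camera call takes 0.05 s, during which the arm holds its last target. There are 200 camera calls.

### The job

Close the filler neck of the print-wash unit with its red cap. Set the cap squarely on the neck, press it only lightly and turn it backwards (anticlockwise from above) until it has ridden up to the end of the thread and you feel it drop in with a click; then turn it forwards until it is fully down, let go, and leave the rest of the bench as it is.

Things in the scene. Friction and masses are not known exactly. Their poses are not given: they have to be found in the camera images.
- cap_center (a point): Centre, half-way up, of the loose red screw cap (49 mm tall, 0.1 kg) that stands on the bench open side down; z is its axis, up. Its upper 26 mm are a six-lobed star grip, 50 mm over opposite lobes. One lobe points along x, so fingers closing along y (or 60 degrees either side of that) bear on two lobes each, 44.6 mm apart, and cannot slip round.
- cap: The same cap; origin at the centre of its lower edge, 24.5 mm below cap_center, same axes. Its lower 23 mm are a round skirt 60 mm across, with three lugs inside, 120 degrees apart, just above the lower edge.
- filler (a point): Centre of the upper rim of the wash unit's white filler neck, 184 mm above the bench; z up. Height of the cap's centre over this point: 12 to 17.5 mm when set on the thread; turned anticlockwise from above it climbs to 17.5, then drops 6 mm to about 11.5 (the click); turned clockwise from there it sinks to 5.3 mm, fully down, after about 110 degrees.
- neck: That neck, rigid, 24 mm tall; origin on its axis at deck height. Core 39.6 mm across with bevelled rim, 49 mm over the thread: the cap has 1 to 2 mm play sideways. Right-hand thread, three starts 120 degrees apart, lead 21 mm a turn. Where the starts lie round the neck is not given and differs each time: feel for the drop. Stiff: a fraction of a millimetre too low means many newtons.
- unit: White wash unit, fixed, 260 x 300 mm, deck 160 mm above the bench; origin under its centre. The neck stands 78 mm towards -x and 85 mm towards -y of its centre. Its dark basin lid (closed, handle up to 190 mm above the bench) covers the +x half of the deck.
- resin_black: closed black resin bottle, 68 mm wide, 170 mm tall; leave alone
- resin_grey: closed grey resin bottle, 68 mm wide, 170 mm tall; leave alone
- arch: small cream printed dental model, 50 x 60 x 22 mm; leave alone
- platform: aluminium build platform, 80 x 130 x 50 mm; leave alone
- scraper: scraper lying flat, about 200 mm long; leave alone
- cup: white cup, 72 mm wide, 80 mm tall; leave alone
- brush: brush lying flat; leave alone

How it is judged:
On the way, in this order (a step that is already met when the one before it is completed fails the run):
1. the cap sits level on the neck's thread and has been turned back up to the thread's highest point (z of cap_center in the frame of filler between 0.0167 and 0.0195 m and horizontal distance between cap_center and filler below 0.004 m and contact force between cap and neck above 0.2 N), for 0.05 s.
2. the cap has dropped into the thread (about 6 mm down), level (z of cap_center in the frame of filler below 0.013 m and horizontal distance between cap_center and filler below 0.004 m and angle between cap's own z axis and vertical below 0.1 rad), for 0.05 s.
At the end, for the whole second after the job is handed in: The cap is screwed fully down on the filler neck: its centre less than 6.5 mm above the rim's centre (5.3 mm is fully home), within 3 mm sideways, upright within 0.05 rad, still, and let go (z of cap_center in the frame of filler below 0.0065 m and horizontal distance between cap_center and filler below 0.003 m and angle between cap's own z axis and vertical below 0.05 rad and linear speed of cap below 0.01 m/s); the robot touches nothing.
It fails at once if the cap is pressed or forced against the neck with more than 40 N before it is down (contact force between cap and neck above 40 N and z of cap_center in the frame of filler above 0.007 m).
It fails at once if the cap is forced on crooked (tilted more than 0.15 rad while in the thread) (angle between cap's own z axis and vertical above 0.15 rad and horizontal distance between cap_center and filler below 0.012 m and z of cap_center in the frame of filler below 0.0155 m).
It fails at once if something else on the bench is moved by more than 30 mm (distance of any of resin_black, resin_grey, arch, platform, scraper, cup, brush from where it was at the start of the episode above 0.03 m).
It also fails if it takes over 72 s, if anything falls off the work surface, if the arm or the gripper's body presses on something with over 40 N, if the wrist force passes 120 N, or if a joint passes its speed limit or range.

## Working session

There is one attempt and no reset: what is moved stays moved. The work goes in short steps, Python scripts to look and compute and a shell command to move; the robot and the scene stay as the last step left them, time stands still between calls to the robot, and variables do not carry over. Pictures are saved under pics/ and viewed, at most 10 in all, crops included, and the job is handed in when it is done.

```bash
mkdir -p pics; cat > h.py <<'E'
import numpy as np, cv2
from rig import telemetry, optics, bot
from scipy.spatial.transform import Rotation as Ro
def grab(n,save=None):
    f=optics.grab_frame(n)
    if save: cv2.imwrite('pics/'+save,f['pixels'][:,:,::-1])
    return f
def cloud(f):
    z=f['range_z'];v,u=np.mgrid[:z.shape[0],:z.shape[1]];K=f['mtx']
    c=np.stack([(u-K[0,2])/K[0,0]*z,(v-K[1,2])/K[1,1]*z,z],-1)
    return (c-f['t'])@f['R']
def plane(f,u,v,h):
    d=f['R'].T@np.linalg.inv(f['mtx'])@[u,v,1];o=-f['R'].T@f['t']
    return o+d*(h-o[2])/d[2]
def red(f):
    h=cv2.cvtColor(f['pixels'],cv2.COLOR_RGB2HSV);return ((h[...,0]<8)|(h[...,0]>172))&(h[...,1]>130)&(h[...,2]>60)
E
python3 - <<'E'
from h import *
a=[]
for n in('top','scene'):
    f=grab(n,n+'0.png');P=cloud(f);m=red(f)
    k,l,s,c=cv2.connectedComponentsWithStats(m.astype('uint8'))
    for i in range(1,k):
        if s[i,4]>30:
            p=P[l==i];print(n,s[i],c[i],np.median(p,0).round(4),p.max(0).round(3),p.min(0).round(3))
    a.append(cv2.imread('pics/'+n+'0.png'))
    print(n,(-f['R'].T@f['t']).round(3))
    w=(P[...,2]>.178)&(P[...,2]<.19)&(f['range_z']>0);print(w.sum())
cv2.imwrite('pics/both.png',cv2.resize(np.vstack(a),(448*1,672))[:600]) 
print(telemetry.get_state())
E
```

```text
top [ 42 195  30   9  34] [ 56.94117647 198.70588235] [0.5583 0.7009 0.0701] [0.57  0.749 0.081] [0.547 0.656 0.057]
top [381 220  21  19 305] [390.50819672 229.03606557] [ 0.4988 -0.3128  0.0371] [ 0.533 -0.289  0.059] [ 0.475 -0.348  0.004]
top [0.234 0.023 1.498]
1932
scene [210 291  20  23 319] [219.76802508 302.62068966] [ 0.5165 -0.33    0.0272] [ 0.934 -0.279  1.346] [ 0.477 -0.736 -0.006]
scene [ 0.934 -0.736  1.346]
977
{'time': 0.1, 'q': array([-1.41448140e+00,  4.94140673e-01,  1.34606352e+00,  1.63425213e-05,
        1.30251351e+00, -9.54953012e-02]), 'joint_vel': array([ 0.00178767, -0.00124103, -0.00131208,  0.00085796,  0.00183713,
       -0.00121232]), 'tau': array([ 3.06248396e-03, -8.80241704e+01, -3.82541120e+01,  7.11199525e-02,
        4.82395780e-02, -2.22520140e-05]), 'tool_pos': array([ 0.15568082, -0.60494398,  0.21338761]), 'ee_rot': array([ 9.92084532e-01,  1.25570561e-01, -9.22952191e-06, -5.62503480e-04]), 'force': array([-0.69758917, -0.63330014,  0.61634175]), 'wrist_torque': array([-0.0279685 ,  0.04620674, -0.03477017]), 'finger_force': 0.0, 'grip_width': 0.995741621801114}
```

View pics/top0.png

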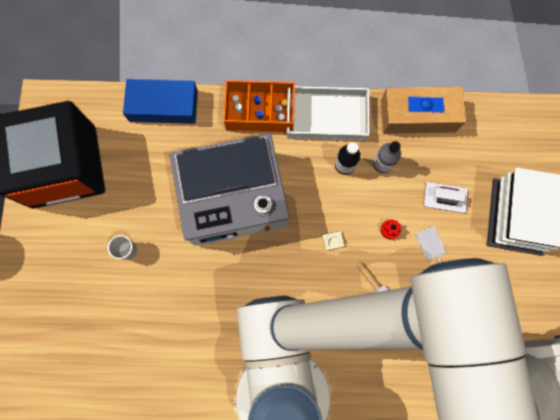

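View pics/scene0.png

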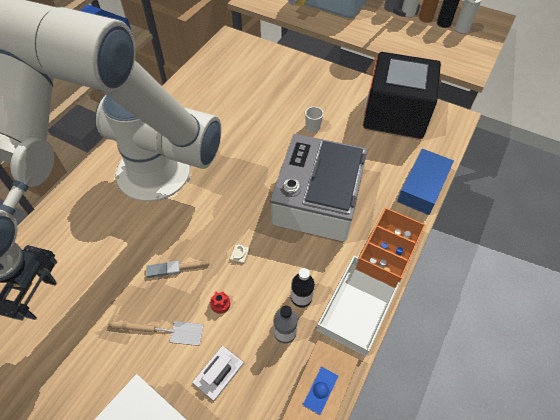

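Top view: the cap is at (390,229), the white neck at (263,204), and the arm base at the bottom. Scene view: the cap is at (220,302) and the neck at (291,186). The path between them is open at height.

```bash
python3 - <<'E'
from h import *
for n,(u,v) in (('top',(263,204)),('scene',(291,186))):
    f=grab(n);P=cloud(f)
    m=red(f).astype('uint8');l=cv2.connectedComponentsWithStats(m);i=1+np.argmax(l[2][1:,4]*(l[2][1:,0]>150));
    c=l[3][i];print(n,'cap',plane(f,*c,.03).round(4))
    g=f['pixels'].astype(int);sub=np.zeros(m.shape,bool);sub[v-16:v+16,u-16:u+16]=1
    w=sub&(P[...,2]>.172)&(P[...,2]<.2);q=P[w];print('neck depth',q.mean(0).round(4),q.min(0).round(4),q.max(0).round(4),w.sum())
    b=(sub&(g.min(2)>150)).astype('uint8');vv,uu=np.nonzero(b);print('white',uu.mean(),vv.mean(),len(uu),plane(f,(uu.min()+uu.max())/2,(vv.min()+vv.max())/2,.178).round(4))
    cv2.imwrite(f'pics/z{n}.png',cv2.resize(f['pixels'][v-30:v+30,u-30:u+30,::-1],(360,360),interpolation=cv2.INTER_CUBIC))
cv2.imwrite('pics/z.png',np.hstack([cv2.imread('pics/ztop.png'),cv2.imread('pics/zscene.png')]))
E
```

```text
top cap [ 0.5014 -0.3167  0.03  ]
neck depth [0.5361 0.0729 0.1828] [0.513  0.0474 0.1726] [0.5623 0.0971 0.1966] 223
white 260.7162162162162 203.36486486486487 148 [0.5466 0.078  0.178 ]
scene cap [ 0.5142 -0.326   0.03  ]
neck depth [0.5444 0.068  0.1809] [0.5151 0.0439 0.172 ] [0.6067 0.0967 0.1925] 156
white 293.9891304347826 185.97826086956522 92 [0.5612 0.06   0.178 ]
```

View pics/z.png

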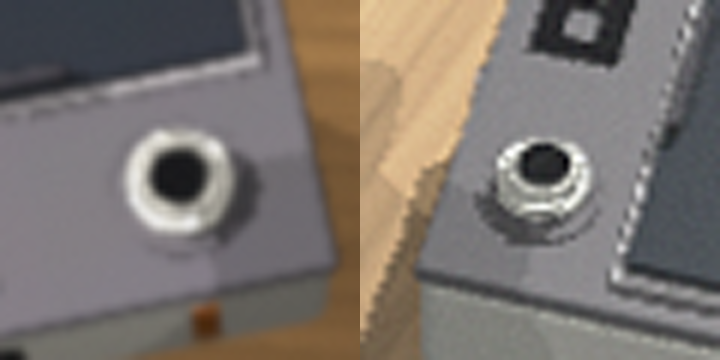

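Neck hole in the top view is at about (263,203), giving about (0.537,0.072); the cap is at about (0.502,-0.316). Moving over the cap.

```bash
python3 -m crank '[[0.09,0.0407,-0.0194,-0.003,0,0,0],[0.09,0.0407,-0.0194,-0.003,0,0,0],[0.09,0.0407,-0.0194,-0.003,0,0,0],[0.09,0.0407,-0.0194,-0.003,0,0,0],[0.09,0.0407,-0.0194,-0.003,0,0,0],[0.09,0.0407,-0.0194,-0.003,0,0,0],[0.09,0.0407,-0.0194,-0.003,0,0,0],[0.09,0.0407,-0.0194,-0.003,0,0,0],[0.09,0.0407,-0.0194,-0.003,0,0,0],[0.09,0.0407,-0.0194,-0.003,0,0,0],[0.09,0,0,0,0,0,0],[0.09,0,0,0,0,0,0]]' 20
cat >> h.py <<'E'
def star(f,h=.049):
    # top-face of cap: red pixels with depth near h
    P=cloud(f);return P,red(f)&(abs(P[...,2]-h)<.006)
E
python3 - <<'E'
from h import *
f=grab('wrist','w1.png');P,m=star(f);q=P[m];print(m.sum(),q.mean(0).round(4),((q.min(0)+q.max(0))/2).round(4),(q.max(0)-q.min(0)).round(4));print((-f['R'].T@f['t']).round(3))
s=telemetry.get_state();print(s['tool_pos'],s['ee_rot'],s['q'],s['force'])
E
```

```text
time: 1.4
tool_pos: [0.502, -0.3152, 0.2437]
ee_rot: [0.992, 0.127, -0.0, -0.0]
force: [0.4, -1.4, 0.9]
grip_width: 0.987
finger_force: 0.0
1018 [ 0.5062 -0.3206  0.0474] [ 0.5055 -0.3207  0.0464] [0.0443 0.0492 0.0066]
[ 0.565 -0.299  0.413]
[ 0.50132134 -0.31595495  0.24366848] [ 9.92041449e-01  1.25911393e-01 -2.79003547e-04 -8.10455199e-05] [-6.62940588e-01  4.20933543e-01  1.38720099e+00 -2.89976396e-04
  1.33396625e+00  6.55430869e-01] [-0.87594203 -0.03233018 -0.50212765]
```

View pics/w1.png

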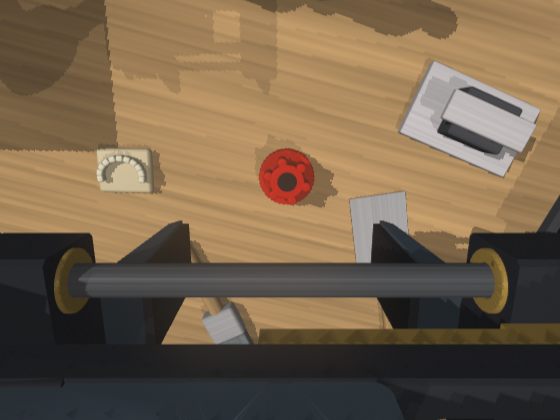

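Wrist view: the cap is at (287,177), nearly under the tool, with the arch at (125,170), platform at (470,115) and scraper at (380,220). The fingers close along image x. I'll go lower for the lobe angle.

```bash
python3 -m crank '[[0.09,-0.01,0,0.03,0,0,0],[0.09,-0.01,0,0.03,0,0,0],[0.09,-0.01,0,0.03,0,0,0],[0.09,0,0,0,0,0,0],[0.09,0,0,0,0,0,0]]'
python3 - <<'E'
from h import *
f=grab('wrist','w2.png')
m=red(f).astype('uint8');vv,uu=np.nonzero(m);u,v=int(np.median(uu)),int(np.median(vv));print(u,v,len(uu))
P=cloud(f);r=red(f)
t=r&(P[...,2]>.038);q=P[t];print(t.sum(),np.median(q[:,2]),((q.min(0)+q.max(0))/2).round(4),(q.max(0)-q.min(0)).round(4))
# whole-cap silhouette hull
q=P[r];print('all',((q.min(0)+q.max(0))/2).round(4),(q.max(0)-q.min(0)).round(4))
b=max(0,v-50);cv2.imwrite('pics/w2z.png',cv2.resize(f['pixels'][b:b+100,u-60:u+60,::-1],(720,600),interpolation=cv2.INTER_CUBIC));print('crop org',u-60,b)
s=telemetry.get_state();print(s['tool_pos'])
E
```

```text
time: 1.95
tool_pos: [0.4721, -0.3243, 0.1545]
ee_rot: [0.992, 0.125, -0.0, -0.0]
force: [0.3, 0.6, 0.5]
grip_width: 0.986
finger_force: 0.0
286 153 3613
1853 0.047467852044158716 [ 0.509  -0.3211  0.181 ] [0.0522 0.0491 0.2859]
all [ 0.5032 -0.3223  0.1605] [0.0643 0.0632 0.3268]
crop org 226 103
[ 0.47293594 -0.32448642  0.15528969]
```

View pics/w2z.png

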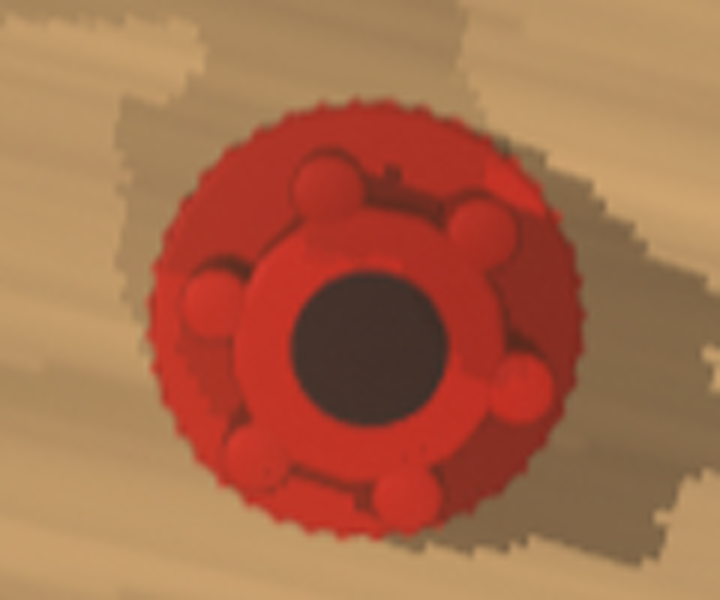

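The crop shows six lobes at (328,186), (483,230), (523,387), (407,498), (258,456) and (215,303), with the dark centre disc at (369,348). I'll cast them onto z=0.049.

```bash
python3 - <<'E'
from h import *
f=grab('wrist')
L=[(328,186),(483,230),(523,387),(407,498),(258,456),(215,303)]
q=np.array([plane(f,226+a/6,103+b/6,.0485) for a,b in L]);c=q.mean(0)
print(c.round(4),plane(f,226+369/6,103+348/6,.049).round(4))
d=q-c;print(np.hypot(d[:,0],d[:,1]).round(4),np.degrees(np.arctan2(d[:,1],d[:,0])).round(1))
a=np.angle(np.exp(6j*np.arctan2(d[:,1],d[:,0])).mean())/6
print('lobe dir deg',np.degrees(a))
s=telemetry.get_state();R=Ro.from_quat(s['ee_rot']).as_matrix();print('toolx deg',np.degrees(np.arctan2(R[1,0],R[0,0])))
print('delta tool',R.T@(c-s['tool_pos']),s['q'])
E
```

```text
[ 0.5063 -0.3218  0.0485] [ 0.506  -0.3219  0.049 ]
[0.0204 0.0202 0.0203 0.0203 0.0201 0.0201] [  29.1  -30.3  -90.9 -151.4  149.5   89.2]
lobe dir deg 29.196587506049863
toolx deg 14.391484624297318
delta tool [0.03248393 0.00544778 0.10713183] [-7.05011960e-01  4.84462549e-01  1.54699225e+00  8.71454582e-05
  1.10765180e+00  6.14568227e-01]
```

```bash
python3 -m crank '[[0.09,0.0165,0.0027,0,0,0,0],[0.09,0.016,0.0027,0,0,0,0],[0.09,0,0,0,0,0,-0.13],[0.09,0,0,0,0,0,-0.128],[0.09,0,0,0.03,0,0,0],[0.09,0,0,0.03,0,0,0],[0.09,0,0,0.03,0,0,0],[0.09,0,0,0.02,0,0,0],[0.09,0,0,0.018,0,0,0],[0.09,0,0,0,0,0,0],[0.09,0,0,0,0,0,0]]'
python3 - <<'E'
from h import *
s=telemetry.get_state();R=Ro.from_quat(s['ee_rot']).as_matrix();print(s['tool_pos'],'toolx deg',np.degrees(np.arctan2(R[1,0],R[0,0])),R.T@([.5063,-.3218,.0255]-s['tool_pos']))
E
```

```text
time: 3.15
tool_pos: [0.5062, -0.3211, 0.0272]
ee_rot: [0.968, 0.252, 0.0, 0.001]
force: [-1.4, 0.2, -0.1]
grip_width: 0.989
finger_force: 0.0
[ 0.50621552 -0.32111486  0.02715665] toolx deg 29.21747424655985 [-0.00026173  0.0006369   0.00165738]
```

```bash
python3 -m crank '[[0.03,0,0,0,0,0,0],[0.03,0,0,0,0,0,0],[0.03,0,0,0,0,0,0],[0.03,0,0,0,0,0,0],[0.03,0,0,0,0,0,0],[0.03,0,0,0,0,0,0],[0.03,0,0,0,0,0,0],[0.03,0,0,0,0,0,0]]' 25
python3 -m crank '[[0.03,0,0,-0.03,0,0,0],[0.03,0,0,-0.04,0,0,0],[0.03,0,0,-0.04,0,0,0],[0.03,0,0,-0.04,0,0,0],[0.03,0,0,-0.04,0,0,0],[0.03,0,0,-0.045,0,0,0],[0.03,0,0,0,0,0,0],[0.03,0,0,0,0,0,0]]'
python3 - <<'E'
from h import *
f=grab('wrist','w3.png');r=red(f);P=cloud(f);q=P[r];s=telemetry.get_state();R=Ro.from_quat(s['ee_rot']).as_matrix()
print(r.sum(),np.median(q,0),s['tool_pos'],np.degrees(np.arctan2(R[1,0],R[0,0])),R.T@([.537,.072,.26]-s['tool_pos']))
E
```

```text
time: 3.95
tool_pos: [0.5053, -0.3206, 0.0259]
ee_rot: [0.968, 0.252, -0.0, -0.0]
force: [-0.9, -0.3, 1.7]
grip_width: 0.484
finger_force: 25.0
time: 4.75
tool_pos: [0.5055, -0.3207, 0.2614]
ee_rot: [0.968, 0.252, 0.0, 0.001]
force: [0.4, -0.0, -1.9]
grip_width: 0.484
finger_force: 25.0
7110 [ 0.51954026 -0.31244827  0.27471062] [ 0.50493109 -0.320317    0.26009974] 29.20747948573727 [ 2.19431982e-01 -3.26788246e-01  3.23150683e-04]
```

View pics/w3.png

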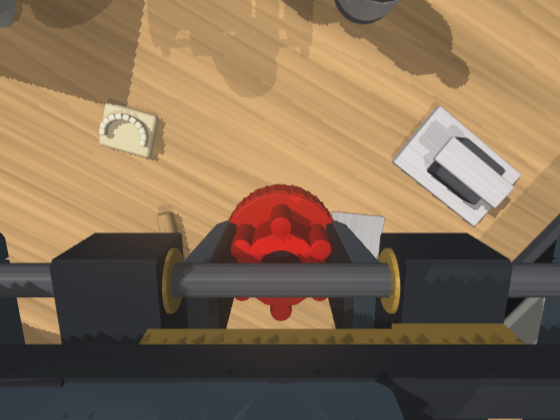

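The cap is held on its lobes (44.1 mm opening, front lobe at (281,225), rear lobe at (281,310)). Now to stop about 65 mm short of the neck and measure it with the same camera.

```bash
python3 -m crank '[[0.03,0.0154,-0.0327,0,0,0,0],[0.03,0.0154,-0.0327,0,0,0,0],[0.03,0.0154,-0.0327,0,0,0,0],[0.03,0.0154,-0.0327,0,0,0,0],[0.03,0.0154,-0.0327,0,0,0,0],[0.03,0.0154,-0.0327,0,0,0,0],[0.03,0.0154,-0.0327,0,0,0,0],[0.03,0.0154,-0.0327,0,0,0,0],[0.03,0.0154,-0.0327,0,0,0,0],[0.03,0.0154,-0.0327,0,0,0,0],[0.03,0,0,0,0,0,0],[0.03,0,0,0,0,0,0]]'
python3 - <<'E'
from h import *
f=grab('wrist','w4.png');s=telemetry.get_state();R=Ro.from_quat(s['ee_rot']).as_matrix();z=s['tool_pos'][2]
top=z-.002+.0245
a=plane(f,281,225,top);b=plane(f,281,311,top);print('cap mid rel tcp',R.T@((a+b)/2-s['tool_pos']),np.linalg.norm(a-b))
e=f['R']@[.537,.072,.184]+f['t'];p=f['mtx']@e;print('neck expected px',p[:2]/p[2],s['tool_pos'],R.T@(plane(f,0,0,.184)*0+[.537,.072,.26]-s['tool_pos']))
u,v=(p[:2]/p[2]).astype(int);b=max(0,v-75);l=max(0,u-90)
cv2.imwrite('pics/w4z.png',cv2.resize(f['pixels'][b:b+150,l:l+180,::-1],(720,600),interpolation=cv2.INTER_CUBIC));print(l,b)
E
```

```text
time: 6.0
tool_pos: [0.4793, 0.0405, 0.2596]
ee_rot: [0.967, 0.253, -0.001, -0.0]
force: [0.1, -1.0, -1.0]
grip_width: 0.485
finger_force: 25.0
cap mid rel tcp [ 0.00082195 -0.00066575 -0.02250106] 0.04017095141201492
neck expected px [282.0346801  115.59754203] [0.47960821 0.03979067 0.25979796] [ 6.58117366e-02 -6.63467672e-05 -3.31081464e-04]
192 40
```

View pics/w4z.png

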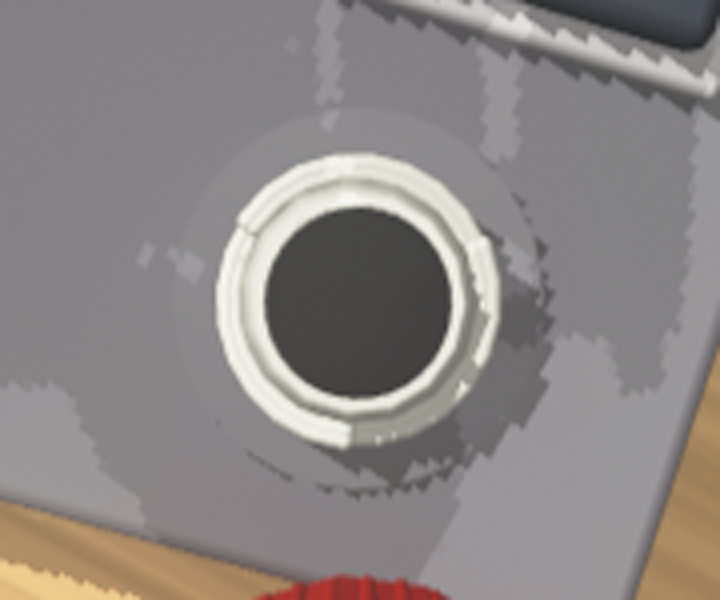

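The neck hole is at crop (358,303), i.e. pixel (281.5,115.8), within half a pixel of the prediction. So the neck is at (0.537,0.072), and the remaining shift is tool x +0.065.

```bash
python3 -m crank '[[0.03,0.022,0,0,0,0,0],[0.03,0.022,0,0,0,0,0],[0.03,0.021,0,0,0,0,0],[0.03,0,0,0.018,0,0,0],[0.03,0,0,0.018,0,0,0],[0.03,0,0,0.015,0,0,0],[0.03,0,0,0,0,0,0],[0.03,0,0,0,0,0,0]]'
python3 -m crank '[[0.03,0,0,0.001,0,0,0],[0.03,0,0,0,0,0,0]]'
python3 -m crank '[[0.03,0,0,0.001,0,0,0],[0.03,0,0,0,0,0,0]]'
python3 -m crank '[[0.03,0,0,0.001,0,0,0],[0.03,0,0,0,0,0,0]]'
python3 - <<'E'
from h import *
f=grab('scene','s1.png');f=grab('wrist');s=telemetry.get_state();print(s)
E
```

```text
time: 6.85
tool_pos: [0.5369, 0.0708, 0.2098]
ee_rot: [0.968, 0.252, -0.0, -0.0]
force: [0.6, -0.8, -0.5]
grip_width: 0.485
finger_force: 25.0
time: 7.05
tool_pos: [0.5373, 0.0714, 0.2095]
ee_rot: [0.968, 0.252, 0.0, 0.0]
force: [0.3, 0.8, -1.2]
grip_width: 0.485
finger_force: 25.0
time: 7.25
tool_pos: [0.537, 0.0717, 0.2081]
ee_rot: [0.968, 0.252, 0.0, 0.0]
force: [0.4, 0.3, -1.0]
grip_width: 0.48
finger_force: 25.0
time: 7.45
tool_pos: [0.5368, 0.0717, 0.2068]
ee_rot: [0.968, 0.252, -0.0, -0.0]
force: [-0.0, -0.3, -0.8]
grip_width: 0.485
finger_force: 25.0
{'time': 7.55, 'q': array([2.25277360e-02, 3.84245691e-01, 1.56093244e+00, 9.12003703e-06,
       1.19641348e+00, 1.08343221e+00]), 'joint_vel': array([-0.00158676, -0.00038854, -0.00195093,  0.00106428,  0.0005541 ,
        0.00013867]), 'tau': array([-2.11802093e-03, -7.53503680e+01, -3.58222854e+01,  6.31831773e-02,
       -6.09928952e-02, -3.51727031e-04]), 'tool_pos': array([0.53689596, 0.07171522, 0.20691268]), 'ee_rot': array([ 9.67677354e-01,  2.52191470e-01,  1.48221167e-06, -4.01059895e-06]), 'force': array([ 0.2301359 ,  0.08025687, -1.11360138]), 'wrist_torque': array([-0.02694973, -0.02458063,  0.00067027]), 'finger_force': 24.999903291463852, 'grip_width': 0.48350445856047664}
```

```bash
cat > g.py <<'E'
# guard: exit 1 if upward force on tool (relative to hanging -1 N) exceeds limit, or below lower limit if given
import sys
from rig import telemetry
s=telemetry.get_state();F=s['force']-[0.2,0.1,-1.0]
print('z %.4f F %s T %.3f'%(s['tool_pos'][2],F.round(1),s['wrist_torque'][2]))
lo,hi=float(sys.argv[1]),float(sys.argv[2]);sys.exit(0 if lo<=F[2]<=hi else 1)
E
D='-m crank'
python3 -m crank '[[0.03,0,0,0.001,0,0,0],[0.03,0,0,0,0,0,0]]' 15 >/dev/null && python3 g.py -9 2.5 && \
python3 -m crank '[[0.03,0,0,0.0007,0,0,0],[0.03,0,0,0,0,0,0]]' >/dev/null && python3 g.py -9 2.5 && \
python3 -m crank '[[0.03,0,0,0.0007,0,0,0],[0.03,0,0,0,0,0,0]]' >/dev/null && python3 g.py -9 2.5 && \
python3 -m crank '[[0.03,0,0,0.0005,0,0,0],[0.03,0,0,0,0,0,0]]' >/dev/null && python3 g.py -9 2.5 && \
python3 -m crank '[[0.03,0,0,0.0005,0,0,0],[0.03,0,0,0,0,0,0]]' >/dev/null && python3 g.py -9 2.5 && \
python3 -m crank '[[0.03,0,0,0.0005,0,0,0],[0.03,0,0,0,0,0,0]]' >/dev/null && python3 g.py -9 2.5 && \
python3 -m crank '[[0.03,0,0,0.0005,0,0,0],[0.03,0,0,0,0,0,0]]' >/dev/null && python3 g.py -9 2.5 && \
python3 -m crank '[[0.03,0,0,0.0005,0,0,0],[0.03,0,0,0,0,0,0]]' >/dev/null && python3 g.py -9 2.5
```

```text
z 0.2058 F [-1.2 -0.1  0.3] T 0.002
z 0.2051 F [-0.3 -0.5 -0. ] T 0.023
z 0.2044 F [-0.5 -0.6 -0.2] T 0.006
z 0.2040 F [ 1.1 -0.1 -0.3] T -0.013
z 0.2035 F [ 0.9  0.5 -0.7] T -0.040
z 0.2030 F [-0.1  0.3  0.2] T 0.007
z 0.2026 F [-0.1  0.6  1.8] T -0.039
z 0.2021 F [0.3 0.2 2.6] T 0.071
```

Contact at cap centre about 16 mm above the rim, which is plausible. Now turning back, rising with the lead.

```bash

python3 -m crank '[[0.03,0,0,-0.0003,0,0,-0.1],[0.03,0,0,0,0,0,0]]' >/dev/null && python3 g.py 0.8 9 && \
python3 -m crank '[[0.03,0,0,-0.0003,0,0,-0.1],[0.03,0,0,0,0,0,0]]' >/dev/null && python3 g.py 0.8 9 && \
python3 -m crank '[[0.03,0,0,-0.0003,0,0,-0.1],[0.03,0,0,0,0,0,0]]' >/dev/null && python3 g.py 0.8 9 && \
python3 -m crank '[[0.03,0,0,-0.0003,0,0,-0.1],[0.03,0,0,0,0,0,0]]' >/dev/null && python3 g.py 0.8 9 && \
python3 -m crank '[[0.03,0,0,-0.0003,0,0,-0.1],[0.03,0,0,0,0,0,0]]' >/dev/null && python3 g.py 0.8 9 && \
python3 -m crank '[[0.03,0,0,-0.0003,0,0,-0.1],[0.03,0,0,0,0,0,0]]' >/dev/null && python3 g.py 0.8 9
```

```text
z 0.2022 F [-0.7  0.4 -0.4] T -0.002
```

```bash

python3 -m crank '[[0.03,0,0,0.0004,0,0,0],[0.03,0,0,0,0,0,0]]' >/dev/null && python3 g.py -9 2 && \
python3 -m crank '[[0.03,0,0,0.0004,0,0,0],[0.03,0,0,0,0,0,0]]' >/dev/null && python3 g.py -9 2 && \
python3 -m crank '[[0.03,0,0,0.0004,0,0,0],[0.03,0,0,0,0,0,0]]' >/dev/null && python3 g.py -9 2 && \
python3 -m crank '[[0.03,0,0,0.0004,0,0,0],[0.03,0,0,0,0,0,0]]' >/dev/null && python3 g.py -9 2 && \
python3 -m crank '[[0.03,0,0,0.0004,0,0,0],[0.03,0,0,0,0,0,0]]' >/dev/null && python3 g.py -9 2 && \
python3 -m crank '[[0.03,0,0,0.0004,0,0,0],[0.03,0,0,0,0,0,0]]' >/dev/null && python3 g.py -9 2
```

```text
z 0.2018 F [ 0.2 -0.7 -0.1] T 0.024
z 0.2014 F [-0.1 -0.6 -0.1] T -0.055
z 0.2010 F [-0.3 -0.5 -0.5] T 0.057
z 0.2007 F [ 1.1 -0.2  0.9] T 0.030
z 0.2003 F [ 0.4  0.4 -1.1] T -0.005
z 0.1998 F [ 0.2  0.1 -1.6] T -0.001
```

```bash

python3 -m crank '[[0.03,0,0,0.0004,0,0,0],[0.03,0,0,0,0,0,0]]' >/dev/null && python3 g.py -9 2 && \
python3 -m crank '[[0.03,0,0,0.0004,0,0,0],[0.03,0,0,0,0,0,0]]' >/dev/null && python3 g.py -9 2 && \
python3 -m crank '[[0.03,0,0,0.0004,0,0,0],[0.03,0,0,0,0,0,0]]' >/dev/null && python3 g.py -9 2 && \
python3 -m crank '[[0.03,0,0,0.0004,0,0,0],[0.03,0,0,0,0,0,0]]' >/dev/null && python3 g.py -9 2 && \
python3 -m crank '[[0.03,0,0,0.0004,0,0,0],[0.03,0,0,0,0,0,0]]' >/dev/null && python3 g.py -9 2 && \
python3 -m crank '[[0.03,0,0,0.0004,0,0,0],[0.03,0,0,0,0,0,0]]' >/dev/null && python3 g.py -9 2 && \
python3 -m crank '[[0.03,0,0,0.0004,0,0,0],[0.03,0,0,0,0,0,0]]' >/dev/null && python3 g.py -9 2 && \
python3 -m crank '[[0.03,0,0,0.0004,0,0,0],[0.03,0,0,0,0,0,0]]' >/dev/null && python3 g.py -9 2 && \
python3 -m crank '[[0.03,0,0,0.0004,0,0,0],[0.03,0,0,0,0,0,0]]' >/dev/null && python3 g.py -9 2 && \
python3 -m crank '[[0.03,0,0,0.0004,0,0,0],[0.03,0,0,0,0,0,0]]' >/dev/null && python3 g.py -9 2 && \
python3 -m crank '[[0.03,0,0,0.0004,0,0,0],[0.03,0,0,0,0,0,0]]' >/dev/null && python3 g.py -9 2
```

```text
z 0.1995 F [ 0.  -0.9 -0.2] T -0.054
z 0.1991 F [ 0.4  0.7 -0.3] T 0.023
z 0.1987 F [ 1.1 -1.4  0.1] T 0.030
z 0.1982 F [ 0.7 -0.6  0.3] T -0.012
z 0.1979 F [-0.1  0.1 -0.4] T -0.036
z 0.1975 F [ 0.3 -0.1 -0.5] T 0.010
z 0.1971 F [-0.5 -0.1  0.5] T -0.003
z 0.1969 F [-0.1  0.3  3.9] T -0.022
```

The second contact is 5.3 mm lower, so it was probably on the crest already. To be sure of step 1, I'll ride the whole next thread flank back up under light contact.

```bash

python3 -m crank '[[0.03,0,0,-0.0003,0,0,-0.1],[0.03,0,0,0,0,0,0]]' >/dev/null && python3 g.py 0.8 9 && \
python3 -m crank '[[0.03,0,0,-0.0003,0,0,-0.1],[0.03,0,0,0,0,0,0]]' >/dev/null && python3 g.py 0.8 9 && \
python3 -m crank '[[0.03,0,0,-0.0003,0,0,-0.1],[0.03,0,0,0,0,0,0]]' >/dev/null && python3 g.py 0.8 9 && \
python3 -m crank '[[0.03,0,0,-0.0003,0,0,-0.1],[0.03,0,0,0,0,0,0]]' >/dev/null && python3 g.py 0.8 9 && \
python3 -m crank '[[0.03,0,0,-0.0003,0,0,-0.1],[0.03,0,0,0,0,0,0]]' >/dev/null && python3 g.py 0.8 9 && \
python3 -m crank '[[0.03,0,0,-0.0003,0,0,-0.1],[0.03,0,0,0,0,0,0]]' >/dev/null && python3 g.py 0.8 9; python3 -c "
from h import *;s=telemetry.get_state();print(s['time'],s['tool_pos'],s['wrist_torque'])"
```

```text
z 0.1972 F [-0.8 -0.4  2.7] T 0.050
z 0.1974 F [-0.4 -0.7  3. ] T 0.000
z 0.1978 F [-1.3 -1.1  6.6] T 0.030
z 0.1980 F [-0.4 -0.2  5.3] T 0.061
z 0.1984 F [-0.9 -0.9  7.2] T 0.012
z 0.1987 F [-1.7 -0.2  6.7] T 0.034
13.35 [0.53704101 0.07167835 0.19869852] [-0.11770691 -0.0061567   0.03365024]
```

```bash

python3 -m crank '[[0.03,0,0,-0.0005,0,0,-0.1],[0.03,0,0,0,0,0,0]]' >/dev/null && python3 g.py 0.8 10 && \
python3 -m crank '[[0.03,0,0,-0.00033,0,0,-0.1],[0.03,0,0,0,0,0,0]]' >/dev/null && python3 g.py 0.8 10 && \
python3 -m crank '[[0.03,0,0,-0.00034,0,0,-0.1],[0.03,0,0,0,0,0,0]]' >/dev/null && python3 g.py 0.8 10 && \
python3 -m crank '[[0.03,0,0,-0.00034,0,0,-0.1],[0.03,0,0,0,0,0,0]]' >/dev/null && python3 g.py 0.8 10 && \
python3 -m crank '[[0.03,0,0,-0.00034,0,0,-0.1],[0.03,0,0,0,0,0,0]]' >/dev/null && python3 g.py 0.8 10 && \
python3 -m crank '[[0.03,0,0,-0.00034,0,0,-0.1],[0.03,0,0,0,0,0,0]]' >/dev/null && python3 g.py 0.8 10 && \
python3 -m crank '[[0.03,0,0,-0.00034,0,0,-0.1],[0.03,0,0,0,0,0,0]]' >/dev/null && python3 g.py 0.8 10; python3 -c "
from h import *;s=telemetry.get_state();print(s['time'],s['tool_pos'],s['wrist_torque'])"
```

```text
z 0.1990 F [-0.9 -0.6  4.3] T 0.044
z 0.1994 F [-1.3 -0.3  6.1] T -0.005
z 0.1997 F [ 0.1 -0.1  5.8] T 0.077
z 0.2001 F [-0.8  0.8  6.4] T 0.092
z 0.2004 F [-0.2  1.2  5.8] T 0.045
z 0.2007 F [-0.5  1.3  5. ] T 0.037
z 0.2011 F [-0.2  2.2  6.3] T 0.066
14.75 [0.53685746 0.07171916 0.20107024] [ 0.38061756 -0.11576182  0.0663139 ]
```

```bash

python3 -m crank '[[0.03,0,0,-0.00034,0,0,-0.1],[0.03,0,0,0,0,0,0]]' >/dev/null && python3 g.py 1.5 10 && \
python3 -m crank '[[0.03,0,0,-0.00034,0,0,-0.1],[0.03,0,0,0,0,0,0]]' >/dev/null && python3 g.py 1.5 10 && \
python3 -m crank '[[0.03,0,0,-0.00034,0,0,-0.1],[0.03,0,0,0,0,0,0]]' >/dev/null && python3 g.py 1.5 10 && \
python3 -m crank '[[0.03,0,0,-0.00034,0,0,-0.1],[0.03,0,0,0,0,0,0]]' >/dev/null && python3 g.py 1.5 10 && \
python3 -m crank '[[0.03,0,0,-0.00034,0,0,-0.1],[0.03,0,0,0,0,0,0]]' >/dev/null && python3 g.py 1.5 10 && \
python3 -m crank '[[0.03,0,0,-0.00034,0,0,-0.1],[0.03,0,0,0,0,0,0]]' >/dev/null && python3 g.py 1.5 10; python3 -c "
from h import *;s=telemetry.get_state();print(s['time'],s['tool_pos'],s['wrist_torque'])"
```

```text
z 0.2014 F [-0.7  2.5  6.1] T 0.016
z 0.2017 F [0.  2.3 4.5] T 0.053
z 0.2020 F [-1.2  2.9  6. ] T 0.048
z 0.2024 F [-0.8  2.1  5.7] T 0.104
z 0.2026 F [-1.7  1.8  6.5] T 0.017
z 0.2028 F [-0.4  1.6  2. ] T -0.031
15.95 [0.53649624 0.07171598 0.20284112] [ 0.38145548 -0.16511064 -0.03072039]
```

Force fell at TCP z=0.2028, so this is the crest. One more small turn, level, then lower.

```bash

python3 -m crank '[[0.03,0,0,0,0,0,-0.03],[0.03,0,0,0,0,0,0]]' >/dev/null; python3 g.py -1 1 ||  python3 -m crank '[[0.03,0,0,0,0,0,-0.06],[0.03,0,0,0,0,0,0]]' >/dev/null; python3 g.py -1 1;
python3 -m crank '[[0.03,0,0,0,0,0,-0.06],[0.03,0,0,0,0,0,0]]' >/dev/null; python3 g.py -2 1.2 && \
python3 -m crank '[[0.03,0,0,0.0006,0,0,0],[0.03,0,0,0,0,0,0]]' >/dev/null && python3 g.py -2 2 && \
python3 -m crank '[[0.03,0,0,0.0006,0,0,0],[0.03,0,0,0,0,0,0]]' >/dev/null && python3 g.py -2 2 && \
python3 -m crank '[[0.03,0,0,0.0006,0,0,0],[0.03,0,0,0,0,0,0]]' >/dev/null && python3 g.py -2 2 && \
python3 -m crank '[[0.03,0,0,0.0006,0,0,0],[0.03,0,0,0,0,0,0]]' >/dev/null && python3 g.py -2 2 && \
python3 -m crank '[[0.03,0,0,0.0006,0,0,0],[0.03,0,0,0,0,0,0]]' >/dev/null && python3 g.py -2 2 && \
python3 -m crank '[[0.03,0,0,0.0006,0,0,0],[0.03,0,0,0,0,0,0]]' >/dev/null && python3 g.py -2 2 && \
python3 -m crank '[[0.03,0,0,0.0006,0,0,0],[0.03,0,0,0,0,0,0]]' >/dev/null && python3 g.py -2 2 && \
python3 -m crank '[[0.03,0,0,0.0004,0,0,0],[0.03,0,0,0,0,0,0]]' >/dev/null && python3 g.py -2 2 && \
python3 -m crank '[[0.03,0,0,0.0004,0,0,0],[0.03,0,0,0,0,0,0]]' >/dev/null && python3 g.py -2 2 && \
python3 -m crank '[[0.03,0,0,0.0004,0,0,0],[0.03,0,0,0,0,0,0]]' >/dev/null && python3 g.py -2 2 && \
python3 -m crank '[[0.03,0,0,0.0004,0,0,0],[0.03,0,0,0,0,0,0]]' >/dev/null && python3 g.py -2 2
```

```text
z 0.2029 F [-0.4  1.8  1. ] T 0.078
z 0.2029 F [-0.4  1.8  1. ] T 0.078
z 0.2030 F [-0.5  0.9  0.5] T 0.061
z 0.2025 F [-1.   0.2  4.2] T 0.020
```

Still on the crest with 4 N. Keep turning back a little.

```bash

python3 -m crank '[[0.03,0,0,0,0,0,-0.06],[0.03,0,0,0,0,0,0]]' >/dev/null; python3 g.py 1.5 12 && \
python3 -m crank '[[0.03,0,0,0,0,0,-0.06],[0.03,0,0,0,0,0,0]]' >/dev/null; python3 g.py 1.5 12 && \
python3 -m crank '[[0.03,0,0,0,0,0,-0.06],[0.03,0,0,0,0,0,0]]' >/dev/null; python3 g.py 1.5 12 && \
python3 -m crank '[[0.03,0,0,0,0,0,-0.06],[0.03,0,0,0,0,0,0]]' >/dev/null; python3 g.py 1.5 12
```

```text
z 0.2024 F [0.8 1.  1.2] T 0.007
z 0.2024 F [0.8 1.  1.2] T 0.007
z 0.2024 F [0.8 1.  1.2] T 0.007
z 0.2024 F [0.8 1.  1.2] T 0.007
```

```bash

python3 -m crank '[[0.03,0,0,0,0,0,-0.06],[0.03,0,0,0,0,0,0]]' >/dev/null; python3 g.py -2 1.2 && \
python3 -m crank '[[0.03,0,0,0.0006,0,0,0],[0.03,0,0,0,0,0,0]]' >/dev/null && python3 g.py -2 2 && \
python3 -m crank '[[0.03,0,0,0.0006,0,0,0],[0.03,0,0,0,0,0,0]]' >/dev/null && python3 g.py -2 2 && \
python3 -m crank '[[0.03,0,0,0.0006,0,0,0],[0.03,0,0,0,0,0,0]]' >/dev/null && python3 g.py -2 2 && \
python3 -m crank '[[0.03,0,0,0.0006,0,0,0],[0.03,0,0,0,0,0,0]]' >/dev/null && python3 g.py -2 2 && \
python3 -m crank '[[0.03,0,0,0.0006,0,0,0],[0.03,0,0,0,0,0,0]]' >/dev/null && python3 g.py -2 2 && \
python3 -m crank '[[0.03,0,0,0.0006,0,0,0],[0.03,0,0,0,0,0,0]]' >/dev/null && python3 g.py -2 2 && \
python3 -m crank '[[0.03,0,0,0.0006,0,0,0],[0.03,0,0,0,0,0,0]]' >/dev/null && python3 g.py -2 2 && \
python3 -m crank '[[0.03,0,0,0.0004,0,0,0],[0.03,0,0,0,0,0,0]]' >/dev/null && python3 g.py -2 2 && \
python3 -m crank '[[0.03,0,0,0.0004,0,0,0],[0.03,0,0,0,0,0,0]]' >/dev/null && python3 g.py -2 2 && \
python3 -m crank '[[0.03,0,0,0.0004,0,0,0],[0.03,0,0,0,0,0,0]]' >/dev/null && python3 g.py -2 2 && \
python3 -m crank '[[0.03,0,0,0.0004,0,0,0],[0.03,0,0,0,0,0,0]]' >/dev/null && python3 g.py -2 2
```

```text
z 0.2023 F [0.3 1.4 0.6] T 0.100
z 0.2018 F [ 1.8  1.6 -0.1] T 0.002
z 0.2013 F [1.5 1.5 0.3] T -0.009
z 0.2007 F [ 2.1  2.1 -0. ] T -0.003
z 0.2001 F [2.9 2.  0.6] T -0.004
z 0.1994 F [3.4 2.3 0.9] T -0.007
z 0.1988 F [2.8 2.4 0.1] T -0.041
z 0.1982 F [3.5 1.7 0.6] T -0.029
z 0.1979 F [2.  3.2 1.5] T -0.026
z 0.1975 F [3.6 2.5 0. ] T -0.020
z 0.1971 F [2.3 2.6 2.3] T -0.029
```

It has dropped in (5.3 mm). Now turning forwards and following the lead.

```bash

python3 -m crank '[[0.03,0,0,0.0003,0,0,0.1],[0.03,0,0,0,0,0,0]]' >/dev/null; python3 g.py -8 9 && \
python3 -m crank '[[0.03,0,0,0.00033,0,0,0.1],[0.03,0,0,0,0,0,0]]' >/dev/null && python3 g.py -8 9 && \
python3 -m crank '[[0.03,0,0,0.00034,0,0,0.1],[0.03,0,0,0,0,0,0]]' >/dev/null && python3 g.py -8 9 && \
python3 -m crank '[[0.03,0,0,0.00033,0,0,0.1],[0.03,0,0,0,0,0,0]]' >/dev/null && python3 g.py -8 9 && \
python3 -m crank '[[0.03,0,0,0.00034,0,0,0.1],[0.03,0,0,0,0,0,0]]' >/dev/null && python3 g.py -8 9 && \
python3 -m crank '[[0.03,0,0,0.00033,0,0,0.1],[0.03,0,0,0,0,0,0]]' >/dev/null && python3 g.py -8 9 && \
python3 -m crank '[[0.03,0,0,0.00034,0,0,0.1],[0.03,0,0,0,0,0,0]]' >/dev/null && python3 g.py -8 9; python3 -c "
from h import *;s=telemetry.get_state();print(s['time'],s['tool_pos'],s['wrist_torque'])"
```

```text
z 0.1968 F [ 3.2  1.9 -0.2] T 0.007
z 0.1964 F [ 3.9  1.7 -0.4] T -0.030
z 0.1961 F [2.9 3.1 0.3] T -0.069
z 0.1957 F [ 3.5  1.5 -0. ] T -0.030
z 0.1954 F [ 3.   2.2 -0.1] T -0.059
z 0.1951 F [ 2.5  2.  -0.8] T -0.059
z 0.1947 F [ 3.   1.4 -0.1] T -0.032
20.35 [0.53692952 0.07153304 0.19473785] [ 0.39351393 -0.78760273 -0.03229413]
```

```bash

python3 -m crank '[[0.03,0,0,0.00034,0,0,0.1],[0.03,0,0,0,0,0,0]]' >/dev/null; python3 g.py -8 9 && \
python3 -m crank '[[0.03,0,0,0.00033,0,0,0.1],[0.03,0,0,0,0,0,0]]' >/dev/null && python3 g.py -8 9 && \
python3 -m crank '[[0.03,0,0,0.00034,0,0,0.1],[0.03,0,0,0,0,0,0]]' >/dev/null && python3 g.py -8 9 && \
python3 -m crank '[[0.03,0,0,0.00033,0,0,0.1],[0.03,0,0,0,0,0,0]]' >/dev/null && python3 g.py -8 9 && \
python3 -m crank '[[0.03,0,0,0.00034,0,0,0.1],[0.03,0,0,0,0,0,0]]' >/dev/null && python3 g.py -8 9 && \
python3 -m crank '[[0.03,0,0,0.00033,0,0,0.1],[0.03,0,0,0,0,0,0]]' >/dev/null && python3 g.py -8 9 && \
python3 -m crank '[[0.03,0,0,0.00034,0,0,0.1],[0.03,0,0,0,0,0,0]]' >/dev/null && python3 g.py -8 9 && \
python3 -m crank '[[0.03,0,0,0.00033,0,0,0.1],[0.03,0,0,0,0,0,0]]' >/dev/null && python3 g.py -8 9 && \
python3 -m crank '[[0.03,0,0,0.00034,0,0,0.1],[0.03,0,0,0,0,0,0]]' >/dev/null && python3 g.py -8 9; python3 -c "
from h import *;s=telemetry.get_state();print(s['time'],s['tool_pos'],s['wrist_torque'])"
```

```text
z 0.1944 F [1.5 0.9 0.4] T -0.051
z 0.1941 F [1.6 0.4 0.2] T 0.026
z 0.1937 F [0.7 0.5 0.9] T -0.062
z 0.1935 F [1.4 0.7 0.6] T -0.036
z 0.1931 F [0.9 0.2 1.8] T -0.038
z 0.1928 F [1.2 1.2 0.9] T -0.063
z 0.1924 F [0.1 0.3 0.1] T 0.028
z 0.1921 F [-0.   0.8  0.5] T -0.015
z 0.1918 F [0.2 0.2 1.5] T -0.015
22.15 [0.53692509 0.07165574 0.19177911] [ 0.10347975 -0.15392664 -0.01535569]
```

```bash

python3 -m crank '[[0.03,0,0,0.00034,0,0,0.1],[0.03,0,0,0,0,0,0]]' >/dev/null; python3 g.py -6 6 && \
python3 -m crank '[[0.03,0,0,0.00033,0,0,0.1],[0.03,0,0,0,0,0,0]]' >/dev/null && python3 g.py -6 6 && \
python3 -m crank '[[0.03,0,0,0.00034,0,0,0.1],[0.03,0,0,0,0,0,0]]' >/dev/null && python3 g.py -6 6 && \
python3 -m crank '[[0.03,0,0,0.00033,0,0,0.1],[0.03,0,0,0,0,0,0]]' >/dev/null && python3 g.py -6 6 && \
python3 -m crank '[[0.03,0,0,0.00034,0,0,0.1],[0.03,0,0,0,0,0,0]]' >/dev/null && python3 g.py -6 6 && \
python3 -m crank '[[0.03,0,0,0.00033,0,0,0.1],[0.03,0,0,0,0,0,0]]' >/dev/null && python3 g.py -6 6 && \
python3 -m crank '[[0.03,0,0,0.00033,0,0,0.1],[0.03,0,0,0,0,0,0]]' >/dev/null && python3 g.py -6 6; python3 -c "
from h import *;s=telemetry.get_state();print(s['time'],s['tool_pos'],s['wrist_torque'])"
```

```text
z 0.1914 F [1.1 1.2 0.9] T -0.041
z 0.1911 F [-0.2  0.4  1.3] T -0.074
z 0.1908 F [0.9 1.4 0.9] T -0.037
z 0.1907 F [-0.6  0.2  5.6] T 0.021
z 0.1907 F [-1.4 -0.2  9.3] T -0.072
23.15 [0.53736792 0.07169452 0.19067988] [ 0.09026508  0.08443738 -0.07196938]
```

```bash

python3 -m crank '[[0.03,0,0,-0.0004,0,0,0.1],[0.03,0,0,0,0,0,0]]' >/dev/null; python3 g.py -9 15
python3 -m crank '[[0.03,0,0,0,0,0,0.08],[0.03,0,0,0,0,0,0]]' >/dev/null; python3 g.py -9 15
python3 -m crank '[[0.065,0,0,0,0,0,0],[0.065,0,0,0,0,0,0],[0.065,0,0,0,0,0,0],[0.065,0,0,0,0,0,0],[0.065,0,0,0,0,0,0]]'
python3 -m crank '[[0.065,0,0,-0.005,0,0,0],[0.065,0,0,-0.02,0,0,0],[0.065,0,0,-0.03,0,0,0],[0.065,-0.03,0,-0.02,0,0,0],[0.065,-0.03,0,0,0,0,0],[0.065,0,0,0,0,0,0],[0.065,0,0,0,0,0,0]]'
python3 - <<'E'
from h import *
f=grab('wrist','w5.png');r=red(f);P=cloud(f);q=P[r];q=q[(abs(q[:,0]-.537)<.04)&(abs(q[:,1]-.072)<.04)]
print(len(q),((q.min(0)+q.max(0))/2).round(4),np.percentile(q[:,2],[5,50,90,97]).round(4))
t=q[q[:,2]>.207];print(t.mean(0),t[:,2].std()); A=np.c_[t[:,:2],np.ones(len(t))];print('slope',np.linalg.lstsq(A,t[:,2],rcond=None)[0][:2])
E
```

```text
z 0.1907 F [-0.3 -0.9  5.7] T -0.074
z 0.1907 F [-0.9  1.   6.2] T -0.089
time: 24.05
tool_pos: [0.5369, 0.0716, 0.1904]
ee_rot: [0.976, 0.219, -0.0, 0.0]
force: [0.2, 0.1, 0.0]
grip_width: 0.714
finger_force: 0.0
time: 24.75
tool_pos: [0.4825, 0.046, 0.2661]
ee_rot: [0.976, 0.218, 0.0, 0.0]
force: [-0.2, -0.9, 0.5]
grip_width: 0.71
finger_force: 0.0
5569 [0.5369 0.0716 0.2966] [0.1852 0.211  0.213  0.2135]
[0.53712164 0.07186592 0.21328013] 0.014844263905531476
slope [0.02790369 0.01290498]
```

View pics/w5.png

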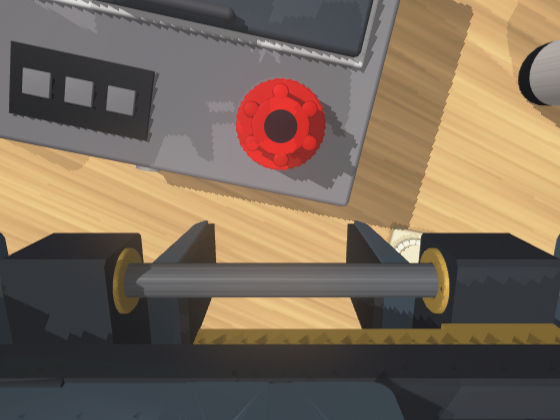

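The cap sits level on the neck at (281,125). Its top is at about 0.213 m against 0.2138 expected fully home, centred within 1 mm, and the gripper is clear.

```bash
python3 -c "
from rig import bot;print(bot.job_done())"
```

```text
the job is handed in; nothing more can be done
None
```

The red cap is screwed fully down on the filler neck and let go, with its top within about 1 mm of the expected height. It rode back up to the crest, dropped in about 5.3 mm, and was then turned forwards until it bottomed. The job took about 25 s and is handed in; no verdict came back.

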